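# Stow the measuring cup and bolt the utensil case

## Task

Put the steel measuring cup away: lower it upright into the blue tapered holder in the pulled-out tray and let go as soon as it sits there, without pressing it in. Then push the tray fully home into its case and slide the bolt on the tray's front rail all the way into its keeper, so that the case is locked. Leave the glass shaker and the copper dough cutter standing where they are.

Things in the scene. Friction and masses are not known exactly. Their poses are not given: they have to be found in the camera images.
- cup: stainless steel measuring cup, open at the top, standing loose on the bench, 130 g; 85 mm tall; tapered from 44 mm diameter at its foot to 58 mm at 65 mm height, then a straight collar of 60 mm diameter from 66 to 85 mm height, best gripped there across its diameter. Origin: centre of its underside, z up
- holder: blue tapered sleeve (cup holder) fixed on the tray's floor; 45 mm tall, wall 2.8 mm, inside about 52 mm wide at its mouth, 44 mm at its floor. Origin: centre of its underside; x axis along the tray's way in. The cup's taper comes to rest in it with the cup's underside about 14 mm above this origin, its collar clear above the holder; the slim taper turns any push or drop into a strong wedging force
- tray_front (a point): middle of the flat front face of the tray's wooden front rail (the rail is 150 mm wide, 50 mm deep, from 8 to 50 mm above the bench; this point is 29 mm above it). Its x axis points into the case, the way the tray is pushed; its y axis points along the rail towards the keeper
- tray (a joint): how far the wooden tray is pulled out of the case, m: 0 = fully home against its stop, 0.13 = fully out; slides with about 2.5 N friction along the x axis of tray_front
- bolt_knob (a point): centre of the top face of the bolt's upright handle: a round pin of 14 mm diameter with a black tip, standing up from the bolt rod on top of the tray's front rail, 104 mm above the bench; its top 38 mm are free above the guides. The 10 mm rod runs along the rail and slides along this point's y axis, towards the keeper
- bolt (a joint): how far the bolt is shot, m: 0 = drawn back, 0.04 = fully shot, end stop; about 1.5 N friction. Only with the tray home can it pass beyond about 0.010: otherwise its rod is out of line with the keeper's opening
- keeper: small brass bracket on top of the case's left wooden cheek (left as seen from the robot), with an opening 14 mm wide that takes the bolt's end; 20 mm high. Origin: centre of its underside, 50 mm above the bench
- case: fixed utensil case: wooden base and two low wooden cheeks (194 mm over the outside, 50 mm high, they reach 165 mm in front of the origin), the back 190 mm covered by a clear plastic hood, whose top is 131 mm above the bench and whose front edge lies 90 mm in front of the origin. A small white bowl stands on the hood. Origin: on the bench, x axis pointing into the case, away from the robot
- shaker: glass shaker jar with steel cap, loose, 48 mm diameter, 95 mm tall; leave it standing. Origin: centre of its underside
- cutter: copper ring dough cutter, loose, 58 mm diameter, 40 mm tall; leave it standing. Origin: centre of its underside

How it is judged:
On the way, in this order (a step that is already met when the one before it is completed fails the run):
1. the cup sits upright in the holder, let go of (horizontal distance between cup and holder below 0.005 m and z of cup in the frame of holder below 0.02 m and angle between cup's own z axis and vertical below 0.12 rad and contact force between the fingers and cup below 0.1 N), for 0.2 s.
2. the tray is home (value of joint tray below 0.004 m), for 0.1 s.
At the end, for the whole second after the job is handed in: the bolt is shot at least 35 of its 40 mm into the keeper, the tray is within 4 mm of home, and the cup rests upright (within 0.12 rad) in the holder, within 5 mm of its axis and with its underside less than 20 mm above the holder's (value of joint bolt above 0.035 m and value of joint tray below 0.004 m and horizontal distance between cup and holder below 0.005 m and z of cup in the frame of holder below 0.02 m and angle between cup's own z axis and vertical below 0.12 rad and linear speed of cup below 0.02 m/s); the robot touches nothing.
It fails at once if the cup is wedged: dropped from some 20 mm or more, or pushed down with some 25 N or more, so that the taper squeezes the holder with over 60 N (contact force between cup and holder above 60 N).
It fails at once if the shaker is moved more than 30 mm (distance of shaker from where it was at the start of the episode above 0.03 m).
It fails at once if the cutter is moved more than 30 mm (distance of cutter from where it was at the start of the episode above 0.03 m).
It also fails if it takes over 61 s, if anything falls off the work surface, if the arm or the gripper's body presses on something with over 40 N, if the wrist force passes 120 N, or if a joint passes its speed limit or range.

## Robot

A 6-joint arm with a two-finger parallel gripper is mounted at the origin on the work surface. World frame = base frame: x ahead of the robot, y to its left, z up, the work surface at z = 0. Lengths are in m, angles in rad, forces in N, time in s.
With the tool pointing down it reaches from about 0.375 to 0.9 m from the base axis. Payload 3.1 kg.
Tool frame: the origin (TCP) lies midway between the tips of the shut fingers; the grasp point (between the pads) lies 19 mm behind it; x points along the fingers, z is the direction in which the jaws open and shut, and the axes are right-handed (so a half turn about x gives the same grasp; the last joint's range is limited). The gripper opens to 85 mm and grips with 20 to 120 N. Pads are 22 mm wide; open, the fingers measure 114 mm over their backs; the gripper's body (76 mm by 85 mm) begins 54 mm behind the grasp point. The pads swing forward as they close: fully open they stand 13 mm farther back than shut.
Start: joints at [-0.178, 0.527, 1.433, -0, 1.181, -0.178], TCP at [0.625, 0, 0.231] pointing down, gripper open.
Joint ranges: [-3.08, 3.08], [-0.75, 2.2], [0.22, 2.44], [-1.43, 4.57], [0, 2.65], [-2.85, 2.85]. Speed limits (rad/s): [2.79, 2.79, 3.14, 3.14, 3.14, 3.14].

## Interface

Orientations are given as a unit quaternion [x, y, z, w].
In Python, from station import status, snapshot, camera_params, ticket gives the robot as it stands.
- The arm moves only by the tool arm_command, never from a script. Its argument "series" is a list that holds one entry, the list of rows, each a list of 4 numbers: the shift along the tool's x, y, z in mm, then the turn about the tool's x in rad. A call has 1 to 10 rows; each row shifts and turns the commanded pose from where the row before left it, along the tool's axes as they then stand; what a row does not reach is not made up. A row lasts 1/10 s, in which the tool goes at most 50 mm and 8.59 degrees, less where a joint would pass 70% of its speed; a pose out of reach is approached as far as the arm can. A call is refused whole if a number of a shift passes 50 or a number of a turn 0.15, either way. A call with a gripper value outside its range is refused whole. "jaw" is the opening in per cent of the stroke, from 0 (shut) to 100 (fully open), set as the call begins (left out, the last holds). The fingers move at their own pace and stop on an object; "force" is the grip in N (left out, the last holds). Time passes only in rows, so rows that do not move let the fingers close. It gives the time, the measured TCP pose, the force and the opening at its end, in the units of the state.
- status.sense(): the state, without advancing time (a new reading comes with each control period).
- snapshot(name): name is "scene" or "side" or "wrist"; returns the picture (384x512x3 uint8, red, green, blue); there is no depth.
- camera_params(name): a dict with "fovy" (degrees; the focal length in pixels is half the picture's height over the tangent of half this angle, whatever the lens; pixels are square), "cx", "cy" (the principal point, pixels), "extrinsics" (4x4, takes a point from camera to world coordinates); the wrist camera has in their place "mount" (4x4, takes a point from camera to tool coordinates, whose origin is the TCP and whose axes are the tool frame's). Camera axes: x right, y down, z forward; pixel columns grow to the right and rows downward; lengths in m; the calibration is good to about 2 mm. A picture is of the moment at which its call begins: read the wrist's pose just before it. camera_params takes no time and is no camera call.
- ticket.sign_off(): hands the job in, once; it reports no verdict.
The state is a dict: "t": time; "q": joint angles; "qd": joint speeds; "tau": joint torques, N m; "tcp_pos": TCP position; "tool_rot": TCP orientation; "force": force on the tool from outside, world axes, zero at the start; "ft_torque": the same for the moment, N m; "finger_gap": opening from 0.0 (shut) to 1.0 (fully open).
Only numpy, scipy, OpenCV 4.12 (cv2) and the standard library are available. Lean on these libraries where they do the work, as an engineer would, in place of code of your own. Each camera call takes 0.05 s, during which the arm holds its last target. There are 200 camera calls.

## Working session

There is one attempt and no reset: what is moved stays moved. The work goes in short steps, Python scripts to look and compute and a tool call to move; the robot and the scene stay as the last step left them, time stands still between calls to the robot, and variables do not carry over. Pictures are saved under pics/ and viewed, about 8 in all and at most 12, crops included, and the job is handed in when it is done.

Besides the shell and the picture viewer there is one more tool, called after ">>>" by a JSON object that holds its "name" and its "arguments", one argument or row to a line. arm_command: Moves the arm, as the interface text tells. Its arguments: {"type":"object","properties":{"series":{"type":"array"},"jaw":{"type":"number"},"force":{"type":"number"}},"required":["series"]}

```bash
mkdir -p pics; cat > h.py <<'E'
import numpy as np, cv2
from station import status, snapshot, camera_params, ticket
from scipy.spatial.transform import Rotation as R
def cam(n):
    p=camera_params(n); f=192/np.tan(np.radians(p['fovy'])/2)
    if 'extrinsics' in p: T=np.array(p['extrinsics'])
    else:
        s=status.sense(); W=np.eye(4); W[:3,:3]=R.from_quat(s['tool_rot']).as_matrix(); W[:3,3]=s['tcp_pos']; T=W@np.array(p['mount'])
    return f,p['cx'],p['cy'],T
def ray(c,u,v,z):
    f,cx,cy,T=c; d=T[:3,:3]@np.array([(u-cx)/f,(v-cy)/f,1.]); o=T[:3,3]
    return o+d*(z-o[2])/d[2]
def proj(c,P):
    f,cx,cy,T=c; q=T[:3,:3].T@(np.array(P)-T[:3,3]); return f*q[:2]/q[2]+[cx,cy]
def snap(n,name):
    c=cam(n); im=snapshot(n); cv2.imwrite(f'pics/{name}.png',cv2.cvtColor(im,cv2.COLOR_RGB2BGR)); return c,im
E
python3 - <<'E'
from h import *
s=status.sense(); print({k:np.round(s[k],3) for k in s})
for n in ['scene','side','wrist']:
    c,im=snap(n,n+'0'); print(n,c[0],c[1],c[2]); print(np.round(c[3],3))
a,b,w=[cv2.imread(f'pics/{n}0.png') for n in ['scene','side','wrist']]
cv2.imwrite('pics/m.png',cv2.resize(np.hstack([a,b]),(800,300)))
E
```

```text
{'t': np.float64(0.0), 'q': array([-0.179,  0.528,  1.434, -0.   ,  1.181, -0.178]), 'qd': array([-0.001, -0.   , -0.   , -0.002, -0.001,  0.001]), 'tau': array([ 0.0000e+00, -4.4234e+01, -1.7802e+01, -0.0000e+00,  8.0000e-03,
        0.0000e+00]), 'tcp_pos': array([0.624, 0.   , 0.23 ]), 'tool_rot': array([0.   , 0.708, 0.   , 0.706]), 'force': array([ 0.207,  0.531, -0.646]), 'ft_torque': array([ 0.039,  0.017, -0.03 ]), 'finger_gap': np.float64(0.997)}
scene 491.28022168933586 261.50453390836793 203.95022697302647
[[-0.092  0.808 -0.583  1.25 ]
 [ 0.996  0.084 -0.041 -0.058]
 [ 0.016 -0.584 -0.812  1.006]
 [ 0.     0.     0.     1.   ]]
side 382.873278437425 257.63791468094547 190.271590415488
[[-0.948 -0.198  0.25   0.375]
 [-0.318  0.543 -0.777  0.56 ]
 [ 0.018 -0.816 -0.578  0.586]
 [ 0.     0.     0.     1.   ]]
wrist 314.4898346374572 253.20313211026263 193.82119392310625
[[ 1.    -0.001 -0.002  0.624]
 [-0.001 -0.964 -0.267  0.069]
 [-0.002  0.267 -0.964  0.373]
 [ 0.     0.     0.     1.   ]]
```

View pics/scene0.png

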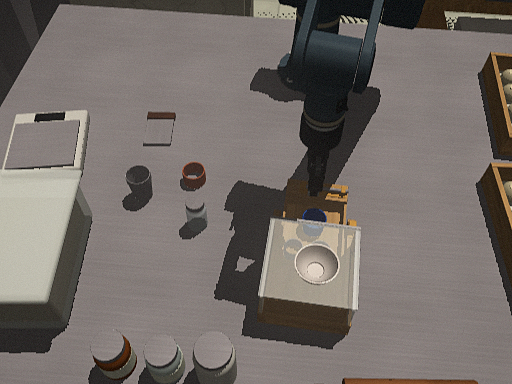

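View pics/side0.png

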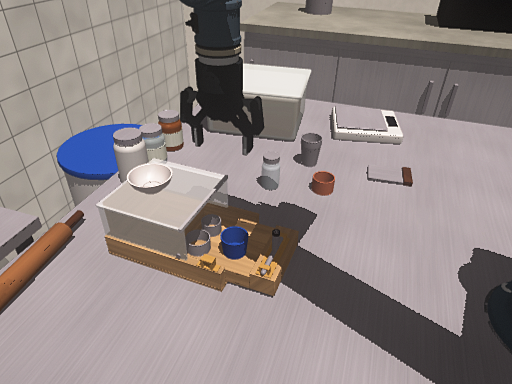

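View pics/wrist0.png

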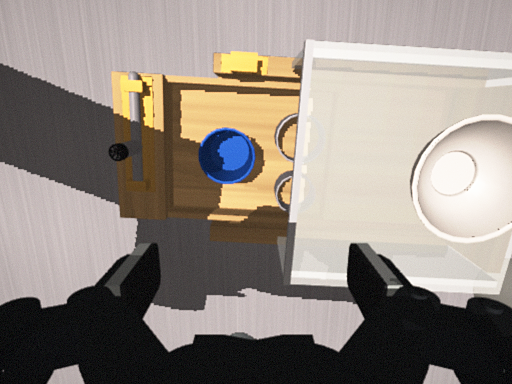

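The wrist picture shows the holder at about (227,155), the knob tip at (118,152), the keeper at (240,62) and the hood edge at x≈295. The cup is the grey object at (139,183) in scene and (311,150) in side.

```bash
python3 - <<'E'
from h import *
a=cv2.imread('pics/scene0.png')[155:245,115:215]; b=cv2.imread('pics/side0.png')[125:200,255:345]
w=cv2.imread('pics/wrist0.png')
cv2.imwrite('pics/c.png',np.hstack([cv2.resize(a,(400,360),interpolation=2),cv2.resize(b,(400,360),interpolation=2)]))
# blue
for n in ['wrist','side']:
    im=cv2.imread(f'pics/{n}0.png'); h=cv2.cvtColor(im,cv2.COLOR_BGR2HSV)
    m=cv2.inRange(h,(110,120,40),(130,255,255))
    if n=='side': m[:,:180]=0
    k,l,st,ce=cv2.connectedComponentsWithStats(m); i=1+np.argmax(st[1:,4]); print(n,st[i],ce[i])
    if n=='wrist':
        cn=max(cv2.findContours((l==i).astype(np.uint8),0,2)[0],key=len); print(cv2.fitEllipse(cv2.convexHull(cn)))
c=cam('wrist')
for z in (.05,.057): print('holder',z,ray(c,227,155,z))
print('knob',ray(c,118,152,.104))
s=cam('scene');d=cam('side')
print('cup',ray(s,139,172,.085),ray(d,311.5,139.5,.085))
print('cutter',ray(s,194,170,.04),ray(d,323,178,.04)); print('shaker',ray(s,195,206,.095),ray(d,271,158,.095))
E
```

```text
wrist [ 199  128   56   56 1560] [225.39102564 156.31089744]
((226.45274353027344, 155.63514709472656), (55.20485305786133, 56.87474060058594), 126.23577117919922)
side [221 226  27  33 679] [234.43004418 241.47275405]
holder 0.05 [0.59656678 0.02058128 0.05      ]
holder 0.057 [0.59716654 0.02162157 0.057     ]
knob [0.50784877 0.0312772  0.104     ]
cup [ 0.52519416 -0.40643124  0.085     ] [ 0.52759351 -0.39653509  0.085     ]
cutter [ 0.46874586 -0.2867295   0.04      ] [ 0.46853712 -0.28291579  0.04      ]
shaker [ 0.61761122 -0.25330804  0.095     ] [ 0.59984492 -0.24344844  0.095     ]
```

View pics/c.png

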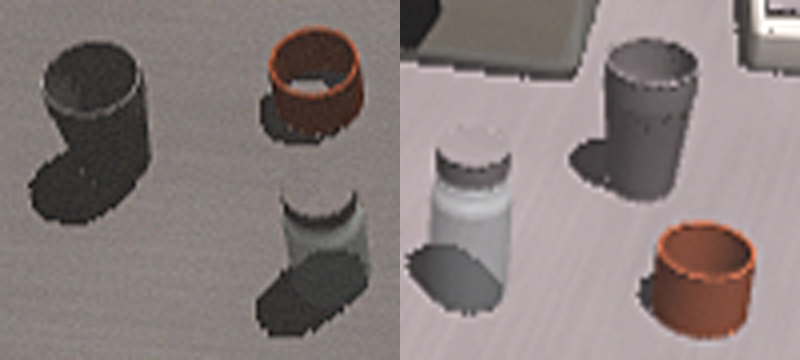

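The crop shows the cup rim centred near scene (138,174.5) and side (311.7,138), so the cup is at about (0.526,-0.40). I'll move over towards it and look from nearer.

>>> {"name": "arm_command", "arguments": {
  "series": [
    [[0,-43,-12,0],[0,-43,-12,0],[0,-43,-12,0],[0,-43,-12,0],[0,-43,-12,0],[0,-43,-12,0],[0,-43,-12,0],[0,-43,-12,0],[0,0,0,0],[0,0,0,0]]
  ]
}}

```text
t: 1.15
tcp_pos: [0.5283, -0.3447, 0.2307]
tool_rot: [0.001, 0.707, -0.0, 0.707]
force: [0.5, 0.4, 0.1]
finger_gap: 1.0
```

```bash
python3 - <<'E'
from h import *
s=status.sense(); print(s['t'],s['tcp_pos'],s['tool_rot'],s['q'])
c,im=snap('wrist','w1'); print(proj(c,[.526,-.4,.085]))
E
```

```text
1.15 [ 0.52825412 -0.3447252   0.23069959] [ 1.41412324e-03  7.07322330e-01 -4.69232549e-04  7.06889596e-01] [-7.55340942e-01  5.36593506e-01  1.41703747e+00  5.98135568e-04
  1.18932261e+00 -7.52900530e-01]
[251.83500597 236.75068616]
```

View pics/w1.png

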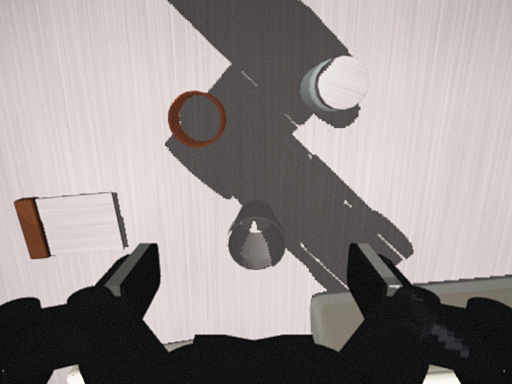

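The wrist picture shows the cup rim centred at about (257,241), close to the predicted (252,237). The cutter is at (197,118) and the shaker at (335,85).

```bash
python3 - <<'E'
from h import *
c=cam('wrist')
for p in [(257,241),(257,242)]: print(ray(c,*p,.085))
E
```

```text
[ 0.5315214  -0.40324729  0.085     ]
[ 0.53152259 -0.40432182  0.085     ]
```

>>> {"name": "arm_command", "arguments": {
  "series": [
    [[0,0,0,-0.143],[0,0,0,-0.143],[0,0,0,-0.143],[0,0,0,-0.143],[0,0,0,-0.143],[0,0,0,-0.143],[0,0,0,-0.143],[0,0,0,-0.143],[0,0,0,-0.143],[0,0,0,-0.143]]
  ]
}}

```text
t: 2.2
tcp_pos: [0.5296, -0.3414, 0.2312]
tool_rot: [-0.466, 0.532, 0.466, 0.532]
force: [1.5, -0.1, -0.4]
finger_gap: 0.997
```

>>> {"name": "arm_command", "arguments": {
  "series": [
    [[0,0,0,-0.143],[0,0,0,0],[0,0,0,0]]
  ]
}}

```text
t: 2.5
tcp_pos: [0.5294, -0.3424, 0.2313]
tool_rot: [-0.5, 0.5, 0.501, 0.5]
force: [-0.7, 0.8, -0.3]
finger_gap: 1.003
```

>>> {"name": "arm_command", "arguments": {
  "series": [
    [[0,-1,-31,0],[0,-1,-30,0],[40,0,0,0],[40,0,0,0],[40,0,0,0],[0,0,0,0],[0,0,0,0]]
  ]
}}

```text
t: 3.2
tcp_pos: [0.5313, -0.4044, 0.1112]
tool_rot: [-0.5, 0.5, 0.501, 0.5]
force: [-0.3, 0.2, 0.6]
finger_gap: 0.998
```

```bash
python3 - <<'E'
from h import *
s=status.sense(); print(s['t'],s['tcp_pos'],s['tool_rot'],s['q'])
c,im=snap('wrist','w2'); print(proj(c,[.5315,-.4035,.085]),proj(c,s['tcp_pos']))
E
```

```text
3.2 [ 0.53127399 -0.40443672  0.11115028] [-0.49988593  0.49958259  0.50085558  0.49967488] [-8.17724041e-01  7.24527340e-01  1.41335491e+00  1.00805508e-04
  1.00508525e+00 -2.39005850e+00]
[253.57362708 230.11187143] [251.80836579 249.66874773]
```

View pics/w2.png

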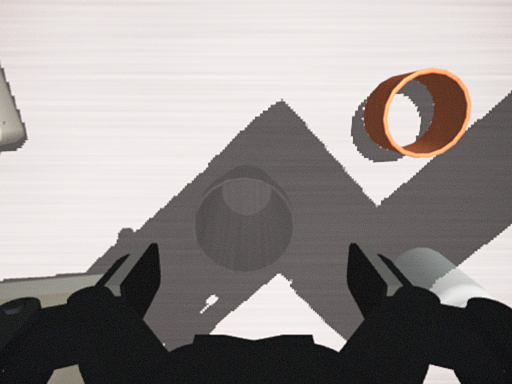

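Cup rim spans columns 195–293 and rows about 175–271, so its centre is (244,222.5). That is a few mm off the estimate.

```bash
python3 - <<'E'
from h import *
c=cam('wrist'); f,cx,cy,T=c
im=cv2.imread('pics/w2.png'); 
g=cv2.cvtColor(im,cv2.COLOR_BGR2GRAY); print([int(x) for x in g[225,185:305:2]]); print([int(x) for x in g[150:285:2,244]])
for p in [(244,222.5),(244,221)]: print(ray(c,*p,.085))
for d in (.055,.03): 
  print(proj(c,[.5257,-.4095,.085]))
E
```

```text
[97, 100, 96, 100, 103, 88, 88, 85, 84, 78, 78, 87, 86, 80, 85, 88, 86, 89, 86, 89, 89, 84, 87, 93, 89, 88, 86, 92, 89, 92, 88, 90, 90, 85, 86, 86, 93, 85, 81, 86, 86, 87, 91, 82, 85, 88, 88, 84, 87, 85, 86, 87, 90, 81, 102, 101, 102, 105, 100, 104]
[98, 100, 97, 96, 96, 89, 101, 96, 85, 83, 84, 91, 89, 88, 105, 99, 103, 104, 101, 102, 101, 101, 107, 95, 106, 101, 102, 96, 102, 107, 102, 101, 102, 86, 92, 90, 91, 81, 92, 89, 92, 94, 92, 85, 88, 88, 88, 88, 89, 86, 86, 86, 84, 81, 85, 86, 88, 85, 80, 80, 80, 98, 95, 104, 101, 94, 101, 95]
[ 0.52854894 -0.41018268  0.085     ]
[ 0.52762823 -0.41017592  0.085     ]
[245.15200594 217.84649868]
[245.15200594 217.84649868]
```

>>> {"name": "arm_command", "arguments": {
  "series": [
    [[0,2.5,-5.5,0],[15,0,0,0],[20,0,0,0],[15,0,0,0],[8,0,0,0],[0,0,0,0]]
  ]
}}

```text
t: 3.85
tcp_pos: [0.5279, -0.4098, 0.0518]
tool_rot: [-0.5, 0.499, 0.502, 0.5]
force: [0.7, -0.2, 0.5]
finger_gap: 1.0
```

>>> {"name": "arm_command", "arguments": {
  "series": [
    [[0,0,0,0],[0,0,0,0],[0,0,0,0],[0,0,0,0],[0,0,0,0],[0,0,0,0],[0,0,0,0],[0,0,0,0]]
  ],
  "jaw": 50,
  "force": 25
}}

```text
t: 4.65
tcp_pos: [0.5292, -0.411, 0.0543]
tool_rot: [0.501, -0.499, -0.5, -0.499]
force: [0.1, 0.2, 5.3]
finger_gap: 0.69
```

```bash
python3 - <<'E'
from h import *
s=status.sense(); print(s['t'],s['tcp_pos'],s['tool_rot'],s['force'],s['finger_gap'])
c,im=snap('wrist','w3')
E
```

```text
4.65 [ 0.52921412 -0.41096491  0.05430253] [ 0.50124915 -0.49943815 -0.49987018 -0.49944031] [0.086521   0.22174562 5.32334387] 0.6895140063839871
```

View pics/w3.png

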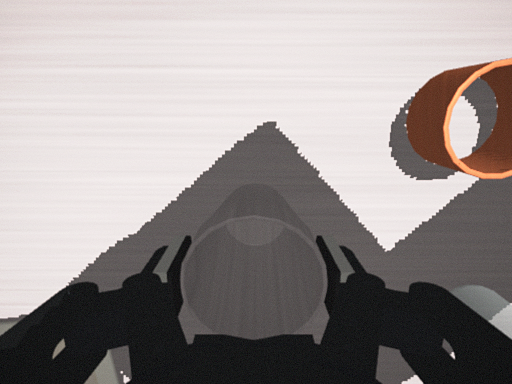

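The cup is held between the pads at the collar (rim columns 182–328, top edge at row 216, opening 58.6 mm). Lifting it now, and I'll work out its offset in the grip.

```bash
python3 - <<'E'
from h import *
s=status.sense();c=cam('wrist')
top=ray(c,254,216,.085); l=ray(c,182,285,.085); r=ray(c,328,285,.085)
print(top,l,r,'centre x',top[0]+.03,'off vs tcp',top[0]+.03-s['tcp_pos'][0])
w=np.eye(3)
print(proj(c,[.529,-.411,.085]))
E
```

```text
[ 0.50062497 -0.40995     0.085     ] [ 0.5299691  -0.43877779  0.085     ] [ 0.52987474 -0.38024229  0.085     ] centre x 0.5306249708487374 off vs tcp 0.0014101325804345421
[251.26123567 282.95503376]
```

>>> {"name": "arm_command", "arguments": {
  "series": [
    [[-15,0,0,0],[-35,0,0,0],[-45,0,0,0],[-45,0,0,0],[-40,0,0,0],[0,0,0,0],[0,0,0,0]]
  ],
  "force": 40
}}

```text
t: 5.4
tcp_pos: [0.5285, -0.4104, 0.2346]
tool_rot: [0.501, -0.5, -0.5, -0.499]
force: [0.2, -0.9, -1.0]
finger_gap: 0.685
```

>>> {"name": "arm_command", "arguments": {
  "series": [
    [[0,-8.5,42.5,0],[0,-8.5,42.5,0],[0,-8.5,42.5,0],[0,-8.5,42.5,0],[0,-8.5,42.5,0],[0,-8.5,42.5,0],[0,-8.5,42.5,0],[0,-8.5,42.5,0],[0,0,0,0],[0,0,0,0]]
  ]
}}

```text
t: 6.4
tcp_pos: [0.5945, -0.0689, 0.2312]
tool_rot: [-0.5, 0.5, 0.503, 0.498]
force: [-0.6, 0.5, -1.6]
finger_gap: 0.679
```

```bash
python3 - <<'E'
from h import *
s=status.sense(); print(s['t'],s['tcp_pos'],s['tool_rot'],s['force'],s['q'])
c,im=snap('wrist','w4'); 
h=cv2.cvtColor(cv2.cvtColor(im,cv2.COLOR_RGB2BGR),cv2.COLOR_BGR2HSV)
m=cv2.inRange(h,(110,120,40),(130,255,255)); print(m.sum()/255, proj(c,[.597,.021,.057]))
E
```

```text
6.4 [ 0.59446971 -0.06889441  0.23119068] [-0.49984225  0.49974914  0.50261526  0.49778149] [-0.58758139  0.48835867 -1.64767172] [-3.01608989e-01  4.93569616e-01  1.49796662e+00 -7.11662705e-04
  1.15482083e+00 -1.87704310e+00]
1308.0 [339.49109607 178.84213286]
```

View pics/w4.png

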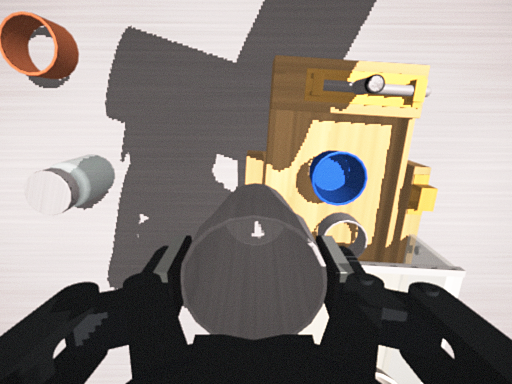

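Picture w4: holder at about (340,178), rail front edge from (275,56) to (430,66), knob tip near (376,83), keeper at (424,195). The cup is still held in the same place.

```bash
python3 - <<'E'
from h import *
c=cam('wrist'); im=cv2.imread('pics/w4.png')
h=cv2.cvtColor(im,cv2.COLOR_BGR2HSV); m=cv2.inRange(h,(105,110,30),(130,255,255))
cn=max(cv2.findContours(m,0,2)[0],key=len); e=cv2.fitEllipse(cv2.convexHull(cn)); print(e,cv2.boundingRect(cn))
for z in (.05,.057): print(z,ray(c,*e[0],z))
A,B=ray(c,275,56.5,.05),ray(c,430,66,.05); print('rail',A,B,np.degrees(np.arctan2(-(B-A)[0],(B-A)[1])),np.linalg.norm(B-A),(A+B)/2)
print('knob',ray(c,376,83,.104),'keeper',ray(c,424,195,.07))
d=cam('side'); si,_=0,0
im=cv2.imread('pics/side0.png'); cv2.imwrite('pics/s.png',cv2.resize(im[215:300,190:310],(720,510),interpolation=2))
for z in(.05,.057): print('side holder proj',proj(d,ray(c,*e[0],z)))
E
```

```text
((337.4053039550781, 176.92507934570312), (54.54515838623047, 57.778018951416016), 106.71693420410156) (310, 151, 57, 54)
0.05 [0.59717305 0.01934673 0.05      ]
0.057 [0.59566002 0.01742437 0.057     ]
rail [ 0.4797798  -0.04875933  0.05      ] [0.48797871 0.10058189 0.05      ] -3.14241105148512 0.1495661093381894 [0.48387925 0.02591128 0.05      ]
knob [0.50745791 0.03025083 0.104     ] keeper [0.61126159 0.1021902  0.07      ]
side holder proj [234.12921317 238.42889298]
side holder proj [235.10430362 235.45058812]
```

View pics/s.png

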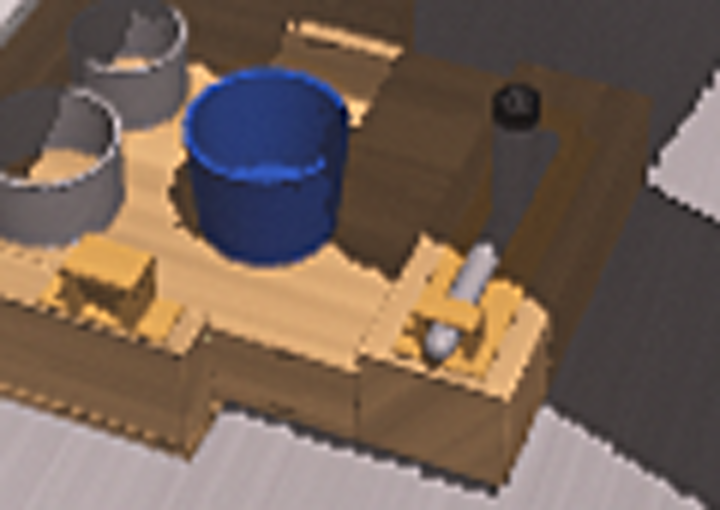

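The side crop puts the holder mouth at side pixel (234.5,235.7), which matches the wrist estimate of (0.5955,0.0175,0.057). The tray's yaw is about −3°. Moving over the holder.

>>> {"name": "arm_command", "arguments": {
  "series": [
    [[0,0,29,0],[0,0,29,0],[0,0,27.5,0],[30,0,0,0],[30,0,0,0],[30,0,0,0],[10,0,0,0],[0,0,0,0],[0,0,0,0],[0,0,0,0]]
  ]
}}

```text
t: 7.45
tcp_pos: [0.597, 0.0145, 0.1349]
tool_rot: [0.501, -0.499, -0.499, -0.5]
force: [0.1, 0.1, -1.5]
finger_gap: 0.685
```

```bash
python3 - <<'E'
from h import *
s=status.sense(); print(s['t'],s['tcp_pos'],s['tool_rot'],s['force'])
c,im=snap('wrist','w5');d,a=snap('side','s5');e,b=snap('scene','c5')
x=s['tcp_pos']; P=proj(d,[x[0],x[1],x[2]-.054+.085]);Q=proj(e,[x[0],x[1],x[2]-.054+.085]);print(P,Q)
print('bottom',proj(d,x-[0,0,.054]),'mouth',proj(d,[.596,.017,.057]),proj(c,[.596,.017,.057]))
A=cv2.resize(a[160:280,180:300],(400,400),interpolation=2); B=cv2.resize(im,(400,300),interpolation=2); B=np.vstack([B,np.zeros((100,400,3),np.uint8)])
cv2.imwrite('pics/m5.png',np.hstack([A,B])[:,:,::-1])
E
```

```text
7.45 [0.59697674 0.0144834  0.13488078] [ 0.50132446 -0.49896739 -0.49942795 -0.50027697] [ 0.14280943  0.06536826 -1.54003936]
[234.10414404 191.14823782] [316.55272343 189.59557362]
bottom [234.83736248 225.51292136] mouth [235.02464674 235.28095649] [255.7370605  201.47643155]
```

View pics/m5.png

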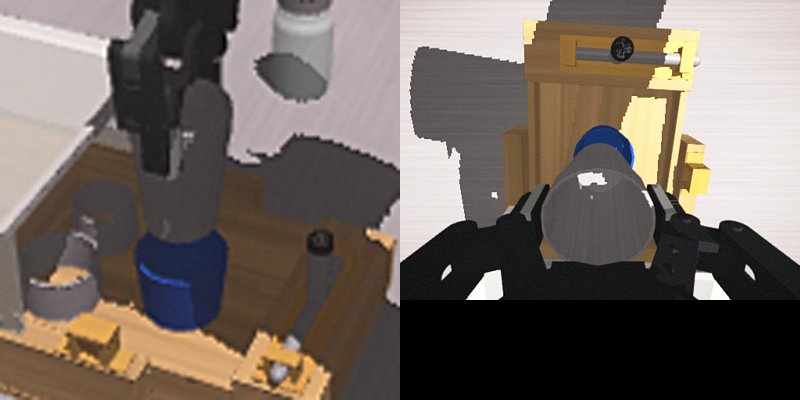

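Side view: the cup hangs right above the holder. Wrist view: the holder shows slightly right (+y) of the cup. I'll refine this from the visible blue rim.

```bash
python3 - <<'E'
from h import *
c=cam('wrist'); im=cv2.imread('pics/w5.png'); s=status.sense(); x=s['tcp_pos']
h=cv2.cvtColor(im,cv2.COLOR_BGR2HSV); m=cv2.inRange(h,(105,110,20),(130,255,255))
cn=max(cv2.findContours(m,0,2)[0],key=len); u,v,w,hh=cv2.boundingRect(cn); print(u,v,w,hh)
# outer rim circle: hull points of upper arc, cast to z=.057, fit circle r=.0288
p=cn[:,0,:].astype(float); p=p[p[:,1]<v+hh*.45]; P=np.array([ray(c,a,b,.057)[:2] for a,b in p])
from scipy.optimize import least_squares
r=least_squares(lambda k:np.hypot(P[:,0]-k[0],P[:,1]-k[1])-.0288,[.596,.017],loss='soft_l1',f_scale=.001); print('holder',r.x,np.abs(r.fun).max())
for z in (.017,.04,.08,.12): print(proj(c,[x[0],x[1],x[2]-.054+z]))
print(x)
E
```

```text
222 161 78 54
holder [0.59698676 0.02105642] 0.01384365954626383
[252.07984219 222.82326618]
[251.9247263  238.17881411]
[251.52953115 277.3007757 ]
[250.8032759  349.19571325]
[0.59649884 0.01497809 0.13466476]
```

>>> {"name": "arm_command", "arguments": {
  "series": [
    [[0,1.5,2.5,0],[10,0,0,0],[10,0,0,0],[8,0,0,0],[5,0,0,0],[3,0,0,0],[0,0,0,0]]
  ]
}}

```text
t: 8.3
tcp_pos: [0.5943, 0.0178, 0.0967]
tool_rot: [-0.5, 0.499, 0.501, 0.499]
force: [0.9, 0.0, -2.0]
finger_gap: 0.684
```

```bash
python3 - <<'E'
from h import *
s=status.sense(); print(s['t'],s['tcp_pos'],s['force'],s['ft_torque'])
d,a=snap('side','s6'); c,b=snap('wrist','w6')
A=cv2.resize(a[160:280,180:300],(400,400),interpolation=2); B=cv2.resize(b,(400,300),interpolation=2); B=np.vstack([B,np.zeros((100,400,3),np.uint8)])
cv2.imwrite('pics/m6.png',np.hstack([A,B])[:,:,::-1])
E
```

```text
8.3 [0.59428421 0.01775185 0.096707  ] [ 0.8644004   0.03078743 -1.96383383] [ 0.14580318 -0.2264496   0.02683706]
```

View pics/m6.png

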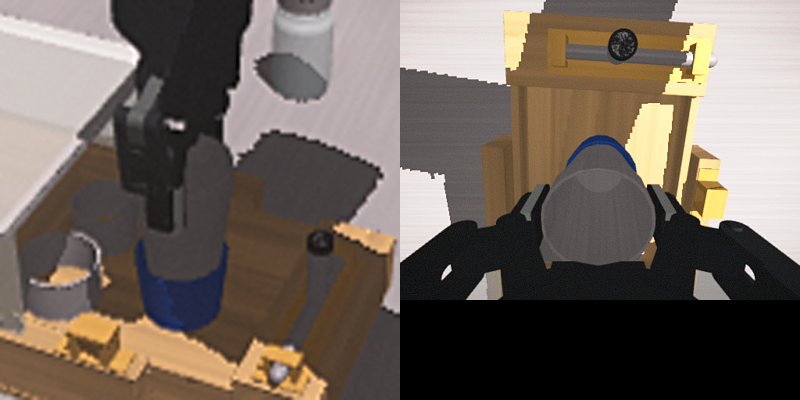

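Both views show the cup's foot inside the holder mouth with no contact force, so I'm lowering gently.

>>> {"name": "arm_command", "arguments": {
  "series": [
    [[3,0,0,0],[3,0,0,0],[2,0,0,0],[1,0,0,0],[0,0,0,0],[0,0,0,0]]
  ]
}}

```text
t: 9.0
tcp_pos: [0.5948, 0.0181, 0.0887]
tool_rot: [0.501, -0.499, -0.5, -0.5]
force: [2.5, 4.8, 3.4]
finger_gap: 0.69
```

>>> {"name": "arm_command", "arguments": {
  "series": [
    [[1,0,0,0],[1,0,0,0],[1,0,0,0],[0,0,0,0],[0,0,0,0]]
  ]
}}

```text
t: 9.5
tcp_pos: [0.595, 0.0184, 0.086]
tool_rot: [0.501, -0.499, -0.5, -0.5]
force: [1.7, 6.0, 4.3]
finger_gap: 0.691
```

Side contact is pushing the cup to +y and +x, so I'll comply and continue down.

>>> {"name": "arm_command", "arguments": {
  "series": [
    [[0,-0.4,1,0],[0,0,0.8,0],[0,0,0,0],[0,0,0,0]]
  ]
}}

```text
t: 9.9
tcp_pos: [0.5949, 0.019, 0.0852]
tool_rot: [0.501, -0.499, -0.5, -0.499]
force: [2.9, 1.1, 2.2]
finger_gap: 0.685
```

>>> {"name": "arm_command", "arguments": {
  "series": [
    [[1,0,0,0],[1,0,0,0],[0,0,0,0],[0,0,0,0]]
  ]
}}

```text
t: 10.3
tcp_pos: [0.5947, 0.0191, 0.0833]
tool_rot: [0.501, -0.5, -0.5, -0.499]
force: [2.8, -1.2, 1.5]
finger_gap: 0.686
```

>>> {"name": "arm_command", "arguments": {
  "series": [
    [[1,-0.6,0,0],[1,0,0,0],[0,0,0,0],[0,0,0,0]]
  ]
}}

```text
t: 10.7
tcp_pos: [0.5951, 0.0192, 0.0823]
tool_rot: [0.501, -0.5, -0.5, -0.499]
force: [0.1, -1.8, 7.8]
finger_gap: 0.687
```

>>> {"name": "arm_command", "arguments": {
  "series": [
    [[1,-0.3,0,0],[0,0,0,0],[0,0,0,0]]
  ]
}}

```text
t: 11.0
tcp_pos: [0.5953, 0.0192, 0.082]
tool_rot: [0.501, -0.5, -0.5, -0.499]
force: [-0.8, -1.4, 13.0]
finger_gap: 0.688
```

Seated: vertical force is rising, stopped at z=0.082. I'll relieve it slightly and open.

>>> {"name": "arm_command", "arguments": {
  "series": [
    [[-1.5,0,0,0],[0,0,0,0]]
  ]
}}

```text
t: 11.2
tcp_pos: [0.5951, 0.0192, 0.0821]
tool_rot: [-0.501, 0.5, 0.501, 0.499]
force: [-0.4, -1.7, 6.0]
finger_gap: 0.684
```

>>> {"name": "arm_command", "arguments": {
  "series": [
    [[0,0,0,0],[0,0,0,0],[0,0,0,0],[0,0,0,0],[0,0,0,0],[0,0,0,0]]
  ],
  "jaw": 100
}}

```text
t: 11.8
tcp_pos: [0.5953, 0.0196, 0.0817]
tool_rot: [-0.5, 0.5, 0.501, 0.499]
force: [-0.4, -0.5, -0.1]
finger_gap: 1.001
```

```bash
python3 - <<'E'
from h import *
s=status.sense(); print(s['t'],s['tcp_pos'],s['force'],s['finger_gap'])
d,a=snap('side','s7'); c,b=snap('wrist','w7')
A=cv2.resize(a[160:280,180:300],(400,400),interpolation=2); B=cv2.resize(b,(400,300),interpolation=2); B=np.vstack([B,np.zeros((100,400,3),np.uint8)])
cv2.imwrite('pics/m7.png',np.hstack([A,B])[:,:,::-1])
E
```

```text
11.8 [0.59531402 0.01956233 0.08165277] [-0.41286768 -0.54768611 -0.05873862] 1.0006650291878656
```

View pics/m7.png

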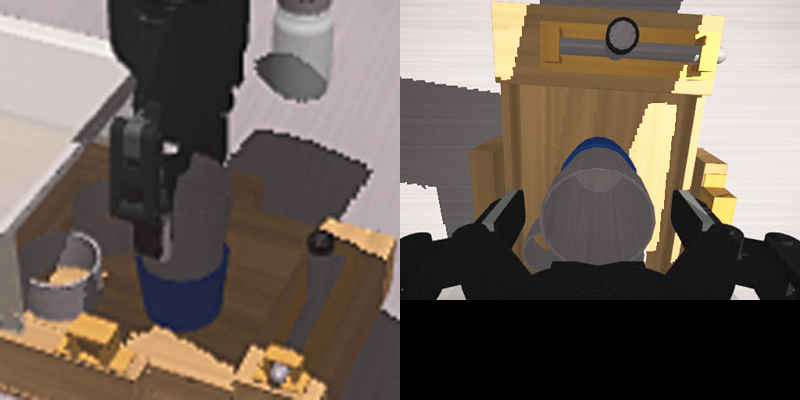

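The cup sits in the holder, clear of both pads. Now I'll retreat up, align to the tray's yaw (+0.054 about tool x), and go in front of the rail with the fingers shut.

>>> {"name": "arm_command", "arguments": {
  "series": [
    [[-10,0,0,0],[-40,0,0,0],[-45,0,0,0],[-45,0,0,0],[0,0,0,0.054],[0,45,-3,0],[0,45,-3,0],[0,45,-3,0],[0,12,0,0],[0,0,0,0]]
  ]
}}

```text
t: 12.9
tcp_pos: [0.4463, 0.0184, 0.2226]
tool_rot: [-0.487, 0.513, 0.487, 0.513]
force: [1.1, 0.4, 0.2]
finger_gap: 1.0
```

>>> {"name": "arm_command", "arguments": {
  "series": [
    [[0,0,0,0],[0,0,0,0],[0,0,0,0],[0,0,0,0],[0,0,0,0]]
  ],
  "jaw": 0
}}

```text
t: 13.4
tcp_pos: [0.4486, 0.0181, 0.2216]
tool_rot: [-0.487, 0.513, 0.487, 0.513]
force: [0.2, 0.3, -0.6]
finger_gap: 0.137
```

```bash
python3 - <<'E'
from h import *
s=status.sense(); print(s['t'],s['tcp_pos'],s['tool_rot'],s['force'],s['finger_gap'],s['q'])
M=R.from_quat(s['tool_rot']).as_matrix(); print(np.round(M,3))
c,b=snap('wrist','w8'); im=b[:,:,::-1]
h=cv2.cvtColor(im,cv2.COLOR_BGR2HSV); m=cv2.inRange(h,(10,90,60),(30,255,255))
print('rail mid proj',proj(c,[.484,.028,.05]), 'knob', proj(c,[.5075,.031,.104]))
for col in range(150,400,25):
    r=np.where(m[:,col])[0]; print(col, (r.min(),np.round(ray(c,col,r.min(),.05)[:2],4)) if len(r) else None)
E
```

```text
13.4 [0.44863648 0.01805184 0.22157592] [-0.48680526  0.51283183  0.48698413  0.51270908] [ 0.24256839  0.25614636 -0.5960938 ] 0.13729425146352148 [-2.09590954e-01  3.06917839e-01  1.86815912e+00  9.80059783e-08
  9.66822487e-01 -1.72863004e+00]
[[-0.    -0.999  0.052]
 [ 0.     0.052  0.999]
 [-1.     0.     0.   ]]
rail mid proj [263.77517566 208.43015411] knob [270.18665814 251.58225646]
150 None
175 None
200 (np.int64(195), array([ 0.4659, -0.0374]))
225 (np.int64(196), array([ 0.4683, -0.0116]))
250 (np.int64(196), array([0.4697, 0.0143]))
275 (np.int64(196), array([0.4711, 0.0402]))
300 (np.int64(196), array([0.4724, 0.0662]))
325 (np.int64(197), array([0.4749, 0.0921]))
350 None
375 None
```

The rail's front face is at x≈0.483 and parallel to the tool axis within about 0.5°. Descending in front of it.

>>> {"name": "arm_command", "arguments": {
  "series": [
    [[40,0,-5,0],[40,0,-5,0],[40,0,0,0],[35,0,0,0],[25,0,0,0],[0,0,0,0],[0,0,0,0]]
  ]
}}

```text
t: 14.15
tcp_pos: [0.4478, 0.0081, 0.0417]
tool_rot: [-0.487, 0.513, 0.487, 0.513]
force: [-0.3, -0.3, 0.2]
finger_gap: -0.004
```

>>> {"name": "arm_command", "arguments": {
  "series": [
    [[0,-8,0,0],[0,-8,0,0],[0,-8,0,0],[0,-8,0,0],[0,-8,0,0],[0,0,0,0]]
  ]
}}

```text
t: 14.75
tcp_pos: [0.4903, 0.0057, 0.0422]
tool_rot: [-0.488, 0.512, 0.486, 0.514]
force: [0.5, -0.3, -0.2]
finger_gap: 0.0
```

```bash
cat >> h.py <<'E'
def bluec(im):
    h=cv2.cvtColor(im,cv2.COLOR_RGB2HSV); m=cv2.inRange(h,(105,120,20),(130,255,255)); m[:,:180]=0; m[:215]=0
    cn=max(cv2.findContours(m,0,2)[0],key=cv2.contourArea); return cv2.boundingRect(cn)
E
python3 - <<'E'
from h import *
print(bluec(cv2.imread('pics/s7.png')[:,:,::-1]) if False else '')
try:
    print(bluec(cv2.imread('pics/s6.png')[:,:,::-1]))
except Exception as e: print(e)
d,a=snap('side','s8'); print(bluec(a)); print(proj(d,[.5953,.0195,.03]),proj(d,[.605,.0195,.03]))
print(bluec(cv2.imread('pics/side0.png')[:,:,::-1]))
E
```

```text
(221, 232, 27, 27)
(212, 231, 27, 25)
[235.1087548  245.82721057] [230.77000808 244.73827687]
(221, 226, 27, 33)
```

The tray has moved about 20 mm (contact at TCP x≈0.470). Continuing.

>>> {"name": "arm_command", "arguments": {
  "series": [
    [[0,-12,0,0],[0,-12,0,0],[0,-12,0,0],[0,-12,0,0],[0,-7,0,0],[0,0,0,0]]
  ]
}}

```text
t: 15.4
tcp_pos: [0.544, 0.003, 0.0417]
tool_rot: [-0.488, 0.512, 0.486, 0.513]
force: [-0.6, 0.3, -0.1]
finger_gap: -0.001
```

>>> {"name": "arm_command", "arguments": {
  "series": [
    [[0,-6,0,0],[0,-6,0,0],[0,-6,0,0],[0,0,0,0]]
  ]
}}

```text
t: 15.8
tcp_pos: [0.5622, 0.0021, 0.0418]
tool_rot: [-0.488, 0.512, 0.486, 0.513]
force: [-0.2, 0.6, -0.2]
finger_gap: 0.003
```

```bash
python3 - <<'E'
from h import *
d,a=snap('side','s9'); print(bluec(a)); print(status.sense()['tcp_pos'],status.sense()['force'])
# keeper vs rod in wrist frame 4
c=cam('wrist'); snap('wrist','w9')
E
```

```text
(187, 220, 21, 27)
[0.56220219 0.00207507 0.04193755] [-0.33009388 -0.69803568  0.65301425]
```

>>> {"name": "arm_command", "arguments": {
  "series": [
    [[0,-5,0,0],[0,-5,0,0],[0,-4,0,0],[0,0,0,0]]
  ]
}}

```text
t: 16.3
tcp_pos: [0.5734, 0.0017, 0.0417]
tool_rot: [-0.486, 0.513, 0.488, 0.512]
force: [-4.0, 0.1, 2.8]
finger_gap: -0.002
```

>>> {"name": "arm_command", "arguments": {
  "series": [
    [[0,-4,0,0],[0,-4,0,0],[0,0,0,0]]
  ]
}}

```text
t: 16.6
tcp_pos: [0.5735, 0.0018, 0.0415]
tool_rot: [-0.482, 0.517, 0.493, 0.507]
force: [-16.7, -3.1, 14.4]
finger_gap: 0.002
```

>>> {"name": "arm_command", "arguments": {
  "series": [
    [[0,-3,0,0],[0,-3,0,0],[0,0,0,0]]
  ]
}}

```text
t: 16.9
tcp_pos: [0.5736, 0.0021, 0.0413]
tool_rot: [-0.479, 0.52, 0.496, 0.504]
force: [-26.6, -3.8, 21.7]
finger_gap: 0.004
```

The tray hit its stop at TCP x=0.5735 after about 103 mm of travel. Backing off, rising, and re-measuring the knob.

>>> {"name": "arm_command", "arguments": {
  "series": [
    [[0,12,0,0],[0,15,0,0],[0,12,0,0],[-40,0,-5,0],[-40,0,-10,0],[-40,0,-10,0],[-40,0,0,0],[0,0,0,0],[0,0,0,0]]
  ]
}}

```text
t: 17.8
tcp_pos: [0.55, -0.0224, 0.2033]
tool_rot: [-0.488, 0.512, 0.485, 0.514]
force: [-1.1, -0.0, -0.2]
finger_gap: 0.003
```

```bash
python3 - <<'E'
from h import *
s=status.sense(); print(s['t'],s['tcp_pos'],s['tool_rot'])
c,b=snap('wrist','w10'); snap('side','s10'); snap('scene','c10')
p=proj(c,[.611,.0255,.104]); print(p)
g=cv2.cvtColor(b,cv2.COLOR_RGB2GRAY); u,v=p.astype(int); sub=g[v-30:v+30,u-30:u+30]
m=(sub<55).astype(np.uint8); k,l,st,ce=cv2.connectedComponentsWithStats(m)
for i in range(1,k):
    if st[i,4]>40: q=ce[i]+[u-30,v-30]; print(st[i],q,ray(c,*q,.104))
h=cv2.cvtColor(b,cv2.COLOR_RGB2HSV); y=cv2.inRange(h,(18,130,120),(32,255,255)); k,l,st,ce=cv2.connectedComponentsWithStats(y)
for i in range(1,k):
    if st[i,4]>60: print('yel',st[i],ray(c,*ce[i],.07))
def w(z): pass
for n in (-.003,0): print(proj(c,[.611,.1,.07]))
for r in range(v-32,v+34,4): print(' '.join('%3d'%x for x in g[r,u-36:u+40:4]))
E
```

```text
17.8 [ 0.550002   -0.02243916  0.20327925] [-0.48840199  0.51170175  0.48531738  0.51389868]
[312.70770025 260.69225227]
[22 19 15 11 54] [309.22222222 252.38888889] [0.60310204 0.0225824  0.104     ]
[  0  27  60  33 831] [307.5198556  280.77858002] [0.63001253 0.02098522 0.104     ]
yel [378 215  24  24 105] [0.59812319 0.10319112 0.07      ]
yel [255 220  92  13 185] [0.58968975 0.00582685 0.07      ]
yel [305 225  65   8  90] [0.59891187 0.06084541 0.07      ]
[384.80450144 239.84832323]
[384.80450144 239.84832323]
231 232 233 232 232 232 232 232 231 231 232 229 231 230 231 231 231 231 231
157 217 191 169 133 226 100 189 151 215 220 200 168 168 220 207 171 156 228
241 244 243 241 241 244  86 112 133 243 240 241 241 241 240 238 240 238 239
246 240 234 239 241 112  91 107 136 164 238 238 239 239 238 238 240 239 240
 33  60 238 100 101 104  83 105 124 146 233 232 230 232 232 230 230 229 229
 31  37  76 105 105 105 201  86 116 119 200 236 236 235 228 232 234 233 223
 50  57 117 106 119 214 241  55  20  50  26 242 237 237 237 237 237 237 237
 82  80  76 238 232 231 235   8 192 193 220 129 231 231 230 232 234 234 208
 28  36  32 240 233 235 239  66 218 216 192  58 240 238 234 240 240 241 101
 30  25  35 245 233 237 240 238 175 203 175 228 237 236 233 239 239 244 108
 21  22  29 132 237 237 239 236 239 235 237 237 237 235 234 239 239 242 105
 25  23  26  22  61 239 239 236 237 240 233 237 239 240 240 242 239 245 110
 31  24  23  24  21  64 181 237 236 240 213  24  13  28  27  25  86 100 109
 23  24  25  20  29  27  58  67 242 238  31  32  29  29  32  27  32  35  34
 27  24  30  28  22  30  37  32  20  36  34  39  36  50  62  69  36  35  31
 27  22  19  26  21  30  36  38  30  31  31  31  32  33  37  31  32  34  34
 25  25  27  23  29  26  26  38  40  25  31  39  41  33  31  36  36  34  32
```

The knob tip (dark ring, centre about (312,259)) matches the predicted home position (0.611,0.0255), so the tray is home. I'll go beside the knob and push it towards the keeper.

>>> {"name": "arm_command", "arguments": {
  "series": [
    [[0,-31,2,0],[0,-30,2,0],[40,0,0,0],[40,0,0,0],[30,0,0,0],[15,0,0,0],[0,0,0,0],[0,0,0,0]]
  ]
}}

```text
t: 18.75
tcp_pos: [0.6098, -0.0213, 0.0769]
tool_rot: [-0.487, 0.513, 0.487, 0.513]
force: [-0.2, 0.7, 0.3]
finger_gap: 0.001
```

>>> {"name": "arm_command", "arguments": {
  "series": [
    [[0,0,8,0],[0,0,8,0],[0,0,8,0],[0,0,6,0],[0,0,6,0],[0,0,0,0]]
  ]
}}

```text
t: 19.35
tcp_pos: [0.6114, 0.0157, 0.0772]
tool_rot: [-0.487, 0.512, 0.487, 0.513]
force: [-0.2, 0.1, 0.2]
finger_gap: 0.002
```

>>> {"name": "arm_command", "arguments": {
  "series": [
    [[0,0,6,0],[0,0,6,0],[0,0,5,0],[0,0,0,0]]
  ]
}}

```text
t: 19.75
tcp_pos: [0.6121, 0.0325, 0.0767]
tool_rot: [-0.487, 0.513, 0.487, 0.513]
force: [-0.3, -0.6, 0.3]
finger_gap: -0.003
```

>>> {"name": "arm_command", "arguments": {
  "series": [
    [[0,0,5,0],[0,0,4,0],[0,0,0,0]]
  ]
}}

```text
t: 20.05
tcp_pos: [0.6124, 0.0387, 0.0767]
tool_rot: [-0.488, 0.513, 0.487, 0.511]
force: [-1.9, -8.0, 0.6]
finger_gap: -0.002
```

>>> {"name": "arm_command", "arguments": {
  "series": [
    [[0,0,4,0],[0,0,3,0],[0,0,0,0]]
  ]
}}

```text
t: 20.35
tcp_pos: [0.6125, 0.0394, 0.0769]
tool_rot: [-0.491, 0.515, 0.485, 0.508]
force: [-3.2, -26.3, 1.9]
finger_gap: 0.003
```

The bolt has met a firm stop at TCP y≈0.039. I'll retreat and measure how far the knob travelled.

>>> {"name": "arm_command", "arguments": {
  "series": [
    [[0,0,-10,0],[0,0,-20,0],[0,0,-20,0],[-30,0,-12,0],[-40,15,-4,0],[-40,30,0,0],[-15,16,0,0],[0,0,0,0],[0,0,0,0]]
  ]
}}

```text
t: 21.25
tcp_pos: [0.549, -0.0147, 0.2017]
tool_rot: [-0.487, 0.512, 0.487, 0.513]
force: [-0.1, -0.1, -0.5]
finger_gap: -0.0
```

```bash
python3 - <<'E'
from h import *
s=status.sense(); print(s['t'],s['tcp_pos'],s['force'])
c,b=snap('wrist','w11'); e,_=snap('side','s11')
g=cv2.cvtColor(b,cv2.COLOR_RGB2GRAY)
for sh in (0,.035,.04):
    print(sh,proj(c,[.611+.054*sh,.0255+sh,.104]))
u,v=proj(c,[.613,.0635,.104]).astype(int)
for r in range(v-20,v+20,3): print('%3d:'%r,' '.join('%3d'%x for x in g[r,u-40:u+40:4]))
print(u,v)
# side: knob black tip position via dark blob
d=cam('side')
for n in ('s10','s11'):
    im=cv2.imread(f'pics/{n}.png',0); a=proj(d,[.612,.045,.1]).astype(int)
    sub=(im[a[1]-25:a[1]+25,a[0]-25:a[0]+25]<45).astype(np.uint8); k,l,st,ce=cv2.connectedComponentsWithStats(sub)
    print(n,a,[(st[i].tolist(),(ce[i]+a-25).round(1)) for i in range(1,k) if st[i,4]>15])
print(proj(d,[.611,.0255,.1]),proj(d,[.613,.0655,.1]))
E
```

```text
21.25 [ 0.54895273 -0.0147429   0.20172108] [-0.10030072 -0.06661083 -0.4950738 ]
0 [303.80221549 263.70179833]
0.035 [345.27454117 263.72124964]
0.04 [351.19841105 263.72402805]
243: 239 240 240 246 236  90  99 124 148 242 246 234 231 235 242 242 234 140 231 230
246: 231 152 147 122  97  81  96 118 137 152 130 232 232 234 136 141  93 170 230 229
249: 234 115 103 103 101 142  91 108 124 140  79 233 230 234  72  92  86 191 228 230
252: 222 101 105 108 170 242  84  96  92  88 241 230 232 237  81 101  85 222 230 230
255: 238  91  95 100 241 240  81  55  16  28  32 241 240 243  87 226 233 236 230 229
258: 236 240 229 228 236 236 217  21  74 229 153 229 237 245  80 237 232 235 232 244
261: 239 234 236 238 234 237 247  17 215 217 223  64 243  79  80 236 232 233 229 239
264: 240 233 238 238 234 238 241  37 221 231 214  64 242  86  92 238 233 234 230 239
267: 240 234 238 238 234 238 241 221 211 223 166 203 242  85 125 238 233 233 229 240
270: 236 232 238 238 233 238 240 241  76  86  50 242 239  88 152 235 234 234 232 238
273: 236 231 237 243 203 189 220 246 116  97  79 244 235  91 184 236 232 232 231 239
276: 234 232 218  27  24  32  29  29  40  88  85 243 232  89 219 235 235 231 235 240
279: 235 234  21  36  30  43  36  38  39  28  48 245 205  85 232 232 192 211 235 236
282: 207 245  26  35  42  47  48  43  56  35  37  47 138  85 246  98 114 215 223 237
348 263
s10 [221 225] [([27, 18, 7, 5, 17], array([226.1, 220.2]))]
s11 [221 225] [([19, 29, 8, 5, 19], array([218.6, 231.2]))]
[226.01096675 219.98509562] [216.95183828 232.5162207 ]
```

Both views give about 34.5 mm of knob travel, which is borderline. I'll push again, firmer and a bit lower, to confirm it's at the end stop.

>>> {"name": "arm_command", "arguments": {
  "series": [
    [[0,-31,16,0],[0,-31,16,0],[40,0,0,0],[40,0,0,0],[30,0,0,0],[18,0,0,0],[0,0,0,0],[0,0,5,0],[0,0,5,0],[0,0,5,0]]
  ]
}}

```text
t: 22.35
tcp_pos: [0.6141, 0.0291, 0.075]
tool_rot: [-0.488, 0.512, 0.486, 0.513]
force: [-0.5, -0.6, -0.2]
finger_gap: 0.002
```

>>> {"name": "arm_command", "arguments": {
  "series": [
    [[0,0,5,0],[0,0,4,0],[0,0,3,0],[0,0,0,0],[0,0,0,0]]
  ]
}}

```text
t: 22.85
tcp_pos: [0.6139, 0.0385, 0.0747]
tool_rot: [-0.488, 0.513, 0.486, 0.512]
force: [-0.5, -6.9, 3.0]
finger_gap: 0.0
```

>>> {"name": "arm_command", "arguments": {
  "series": [
    [[0,0,3,0],[0,0,3,0],[0,0,2,0],[0,0,0,0]]
  ]
}}

```text
t: 23.25
tcp_pos: [0.6141, 0.0393, 0.0749]
tool_rot: [-0.492, 0.515, 0.485, 0.508]
force: [-3.3, -28.3, 3.7]
finger_gap: -0.0
```

>>> {"name": "arm_command", "arguments": {
  "series": [
    [[0,0,3,0],[0,0,3,0],[0,0,0,0],[0,0,0,0]]
  ]
}}

```text
t: 23.65
tcp_pos: [0.6141, 0.0398, 0.075]
tool_rot: [-0.494, 0.517, 0.484, 0.505]
force: [-6.4, -43.3, 4.8]
finger_gap: 0.002
```

>>> {"name": "arm_command", "arguments": {
  "series": [
    [[0,0,-16,0],[0,0,-20,0],[0,0,-20,0],[-30,0,-10,0],[-40,15,0,0],[-40,30,0,0],[-15,16,0,0],[0,0,0,0],[0,0,0,0]]
  ]
}}

```text
t: 24.55
tcp_pos: [0.5505, -0.0082, 0.1991]
tool_rot: [-0.487, 0.512, 0.486, 0.513]
force: [0.1, -0.2, 0.0]
finger_gap: -0.001
```

```bash
python3 - <<'E'
from h import *
s=status.sense(); print(s['t'],s['tcp_pos'],s['force'])
c,b=snap('wrist','w12'); e,_=snap('side','s12'); snap('scene','c12')
def tip(n,c,P):
    g=cv2.resize(cv2.imread(f'pics/{n}.png',0),None,fx=4,fy=4,interpolation=cv2.INTER_CUBIC); u,v=(proj(c,P)*4).astype(int)
    return g,u,v
# bright cap disc inside dark ring: template match of w10 knob patch in w12
def loc(a,b,pa,r,s):
    A=cv2.imread(f'pics/{a}.png',0);B=cv2.imread(f'pics/{b}.png',0);x,y=pa
    t=cv2.resize(A[y-r:y+r+1,x-r:x+r+1],None,fx=4,fy=4,interpolation=2); W=cv2.resize(B[y-s:y+s+1,x-s:x+s+1],None,fx=4,fy=4,interpolation=2)
    m=cv2.matchTemplate(W,t,5); _,v,_,p=cv2.minMaxLoc(m); return v,(x-s+p[0]/4+r,y-s+p[1]/4+r)
v,q=loc('w10','w12',(312,259),10,55); print('wrist',v,q,ray(c,*q,.104))
v,q2=loc('side0','s12',(277,233),5,5); 
for n in('s10','s12'):
  print(n,loc('s10',n,(226,220),5,25))
d=cam('side'); p0=proj(d,[.611,.0255,.104]);p1=proj(d,[.611+.054*.04,.0655,.104]); print(p0,p1-p0)
# cup / shaker / cutter shift in side view
for nm,pa,r in(('shaker',(271,172),18),('cutter',(323,183),14)): print(nm,pa,loc('side0','s12',pa,r,r+8))
E
```

```text
24.55 [ 0.55048584 -0.00816642  0.19910476] [ 0.08454688 -0.16544138  0.02498899]
wrist 0.8043150901794434 (337.25, 263.0) [0.61202739 0.05952824 0.104     ]
s10 (0.9965797066688538, (226.0, 220.0))
s12 (0.5480217337608337, (218.25, 231.0))
[225.95075873 218.41693574] [-9.16881668 12.48582585]
shaker (271, 172) (0.44843682646751404, (270.75, 172.0))
cutter (323, 183) (0.9990583062171936, (323.0, 183.0))
```

```bash
python3 - <<'E'
from h import *
d=cam('side'); ay=np.array([.054,.9985,0])
for z in (.058,.06,.062): print('rod end y',z,ray(d,190+438/6,215+350/6,z)@ay)
for p in ((95,238),(155,253),(65,270),(128,290)): print('keeper',p,ray(d,190+p[0]/6,215+p[1]/6,.07)@ay)
print('knob y',ray(d,190+517/6,215+104/6,.104)@ay)
for p in ((505,398),(548,318),(360,360)): print('rail corner',ray(d,190+p[0]/6,215+p[1]/6,.05)@ay)
E
```

```text
rod end y 0.058 0.1242400611427244
rod end y 0.06 0.12596744566074833
rod end y 0.062 0.12769483017877223
keeper (95, 238) 0.13253615032373933
keeper (155, 253) 0.13114617064055267
keeper (65, 270) 0.14829180994898356
keeper (128, 290) 0.1483240301692692
knob y 0.05881205884480309
rail corner 0.1274828097258488
rail corner 0.09163337350625894
rail corner 0.13033876656693283
```

The geometry settles it. At the start the rod end was only about 5–6 mm from the keeper's face, against 10 mm for a fully drawn bolt, so the bolt began at about 0.005. With 34.5 mm of travel to a hard stop (43 N), it ends at about 0.039–0.040. Handing in.

```bash
python3 -c "
from h import *
print(status.sense()['t'],status.sense()['force']); print(ticket.sign_off())"
```

```text
24.7 [ 0.22971992 -0.06714758 -0.48201213]
the job is handed in; nothing more can be done
None
```

I put the cup in the blue holder, pushed the tray home and shot the bolt, then handed the job in at 24.7 s; no verdict is reported.

- **Cup:** it went in with at most about 15 N of vertical load and was let go there. The pictures right after showed it upright and clear of the fingers. I did not look at it again after pushing the tray.
- **Tray:** it slid about 103 mm and held against its stop at 26 N. Afterwards the knob was where I had predicted for a home tray, to within 1–2 mm.
- **Bolt:** it ran to the same hard stop in two pushes, the second at 43 N. The knob had moved only about 34.5 mm, just under the 35 mm needed. From the first pictures the bolt seems to have started about 5 mm out already, so it should now be at about 39–40 mm. That starting offset is inferred from one view and is the least certain part.
- **Shaker and cutter:** both matched their starting positions in the side view. The shaker's match was weak (0.45), probably because the lighting on it changed.

At hand-in the arm was clear of everything and read about 0.5 N.

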